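# Empty the sharps tray into the sharps container

## Task

The three used culture tubes in the steel tray are contaminated, so do not touch them with the gripper: slide the white shutter of the yellow sharps container fully open, lift the tray by its black grip and, resting it only lightly on the edge of the port, tip it so that its spout pushes down the grey spring flap and all three tubes slide down inside. Then set the empty tray down flat on the bench and slide the shutter fully shut, leaving the things standing around undisturbed.

Things in the scene. Friction and masses are not known exactly. Their poses are not given: they have to be found in the camera images.
- bin: yellow sharps container with a red lid, fixed to the bench in a steel bracket: 165 (x) x 110 (y) x 120 (z) mm, hollow. Origin: centre of its underside; z up; x along its length, from the end with the port (-x) to the end to which the shutter slides (+x). Two black rails, 6 mm high, run along x on the lid at y = +-34 to 41 mm
- port (a point): centre of the port at the lid's upper surface, z = 120 mm, 37 mm from the container's centre towards its -x end; axes as the container's. The port is a hole in the 6 mm lid, 66 mm along x and 58 mm along y. The lid's -x end, 12 mm wide, is free of rails: the tray can come in over it heading to +x and rest on the port's -x edge
- flap (a joint): angle (rad) of the grey anti-return flap just below the port, its upper face 8 mm below the lid's upper surface: 0 = shut, to 1.2 hanging down. Hinged at the port's -x edge, 63 mm long, it swings down under about 1 to 1.5 N on its middle and springs shut when let go, so the spout must hold it down until the tubes are through: about 50 mm of spout inside the port, tilted 30 degrees or more
- shutter (a joint): position (m) of the white shutter over the port: 0 = shut, 0.072 = fully open against its stop; it slides along the container's +x to open, against about 2 N of friction, and stays where it is left
- shutter_grip (a point): point on the shutter's upright finger fin, 26 mm above the lid and moving with the shutter; axes as the container's. The fin is 8 mm thick along x, 34 mm wide along y, its top 33.5 mm above the lid; the shutter's plate is 74 mm long along x (fin in the middle), its upper surface 4.5 mm above the lid
- tray_grip (a point): middle of the tray's black rubber grip fin, 68 mm above the tray's underside; x along the tray to its spout, z up. The fin is 46 mm long along x, 10 mm thick along y and reaches from 46 to 86 mm above the underside, on a 56 mm wide bridge over the trough; the tray balances near it
- tray_lip (a point): middle of the spout's lower edge, on the tray's underside, 105 mm ahead of the grip and 68 mm below it; axes as the tray's. The loose steel tray (0.30 kg) is 210 mm long, 51 mm wide (44 mm at the spout), walls 25 mm high, floor 3 mm, closed behind, open at the spout. Tubes start to slide in it at a tilt that varies, about 13 to 26 degrees
- tube1_center (a point): centre of a used glass culture tube, cap blue, lying loose in the tray along its length; 80 mm long, 16 mm thick (cap 17 mm), about 35 g, cap end towards the tray's back; x along the tube to its round end
- tube2_center (a point): centre of a used glass culture tube, cap orange, lying loose in the tray along its length; 80 mm long, 16 mm thick (cap 17 mm), about 35 g, cap end towards the tray's back; x along the tube to its round end
- tube3_center (a point): centre of a used glass culture tube, cap green, lying loose in the tray along its length; 80 mm long, 16 mm thick (cap 17 mm), about 35 g, cap end towards the tray's back; x along the tube to its round end
- skirt_tube_2: capped 50 ml tube, blue cap, 35 mm wide, 111 mm tall, standing, loose; origin at the centre of its underside; a bystander, leave alone
- skirt_tube_3: capped 50 ml tube, orange cap, 35 mm wide, 111 mm tall, standing, loose; origin at the centre of its underside; a bystander, leave alone
- tape_roll: roll of tape, 67 mm across, 19 mm high, lying flat, loose; origin at the centre of its underside; a bystander, leave alone
- calculator: black desk calculator, 116 x 66 x 12 mm, loose; origin at the centre of its underside; a bystander, leave alone
- wash_bottle: white wash bottle with a red cap and spout, 62 mm wide, 205 mm tall, loose, at the back; origin at the centre of its underside; a bystander, leave alone
There are look-alikes about, which are no part of the job. What is shaped like the part that bears tube1_center but purple or turquoise is not meant.

How it is judged:
By the outcome, as a careful person would: the job done as asked, in the order asked, and still so for the second after the job is handed in, with the robot touching nothing.
It also fails if it takes over 64 s, if anything falls off the work surface, if the arm or the gripper's body presses on something with over 40 N, if the wrist force passes 120 N, or if a joint passes its speed limit or range.

## Robot

A 6-joint arm with a two-finger parallel gripper is mounted at the origin on a cart in front of the work surface, level with it; the furniture and walls round the work are solid. World frame = base frame: x ahead of the robot, y to its left, z up, the work surface at z = 0. Lengths are in mm, angles in rad, forces in N, time in s.
With the tool pointing down it reaches from about 325 to 1000 mm from the base axis. Payload 5.1 kg.
Tool frame: the origin (TCP) lies on the centre line of the jaws, within the pads' length; the fingertips stand 25 mm ahead of it and the grasp point (between the pads) lies 6 mm ahead of it; z points along the fingers, y is the line along which they close (so a half turn about z gives the same grasp; the last joint's range is limited). The gripper opens to 85 mm and grips with 20 to 120 N. Pads are 22 mm wide; open, the fingers measure 114 mm over their backs; the gripper's body (76 mm by 85 mm) begins 54 mm behind the grasp point. The pads swing forward as they close: fully open they stand 13 mm farther back than shut.
Start: joints at [1.043, 0.124, 1.65, -0, 1.367, -0.083], TCP at [279.699, 586.731, 256.322] pointing down, gripper open.
Joint ranges: [-2.61, 2.61], [-1.02, 2.33], [0.03, 2.71], [-1.35, 4.49], [0.32, 2.68], [-2.91, 2.91]. Speed limits (rad/s): [2.57, 2.57, 3.14, 3.14, 3.14, 3.14].

## Interface

Orientations are given as [roll, pitch, yaw] about the fixed x, y, z axes, in that order (R = Rz(yaw) Ry(pitch) Rx(roll)).
In Python, from station import r gives the robot as it stands.
- The arm moves only by the shell command python3 -m crank 'ROWS' [FORCE]. ROWS is text: rows parted by semicolons, each of 7 numbers parted by spaces: the turn, a rotation vector about the tool's x, y, z in units of 8 degrees (1.0 is 8 degrees), then the shift along the tool's x, y, z in units of 25 mm (1.0 is 25 mm), then the gripper's target within -1 to 1 (fully open at 1, half-way at 0, shut at -1). A call has 1 to 10 rows; each row is the pose to reach, as a shift and turn from the pose commanded when the call began, along the tool's axes at that moment; what a row does not reach only later rows make up. A row lasts 1/10 s, in which the tool goes at most 50 mm and 8.59 degrees, less where a joint would pass 70% of its speed; a pose out of reach is approached as far as the arm can. A call with a gripper value outside its range is refused whole. The fingers move at their own pace and stop on an object; FORCE is the grip in N (left out, the last holds). Time passes only in rows, so rows that repeat a pose let the fingers close. It gives the time, the measured TCP pose, the force, the opening and the grip force at its end, in the units of the state.
- r.observe(): the state, without advancing time (a new reading comes with each control period).
- r.camera(name): name is "side" or "top" or "wrist"; returns a dict with "image" (384x512x3 uint8, red, green, blue), "fx", "fy", "cx", "cy" (pixels), "rvec" (rotation vector, rad) and "tvec" (3), from world to camera coordinates, as OpenCV has them; the wrist camera has in their place "mount" (4x4, takes a point from camera to tool coordinates, whose origin is the TCP and whose axes are the flange's). Camera axes: x right, y down, z forward; pixel columns grow to the right and rows downward; lengths in mm; the calibration is good to about 2 mm. A picture is of the moment at which its call begins: read the wrist's pose just before it. There is no depth.
- r.sign_off(): hands the job in; it is judged then, once.
The state is a dict: "time_s": time; "joints": joint angles; "qd": joint speeds; "joint_efforts": joint torques, N m; "tool_pos": TCP position; "tcp_rot": TCP orientation; "ft_force": force on the tool from outside, world axes, zero at the start; "moment": the same for the moment, N m; "gripper_width": finger opening in mm; "gripper_force": force on a finger pad.
Only numpy, scipy, OpenCV 4.12 (cv2) and the standard library are available. Lean on these libraries where they do the work, as an engineer would, in place of code of your own. Each camera call takes 0.05 s, during which the arm holds its last target. There are 200 camera calls.

## Working session

There is one attempt and no reset: what is moved stays moved. The work goes in short steps, Python scripts to look and compute and a shell command to move; the robot and the scene stay as the last step left them, time stands still between calls to the robot, and variables do not carry over. Pictures are saved under pics/ and viewed, at most 12 in all, crops included, and the job is handed in when it is done.

```bash
mkdir -p pics; ls
python3 - <<'E'
from station import r
import cv2
s=r.observe();print(s)
for n in("side","top"):
    c=r.camera(n);cv2.imwrite(f"pics/{n}0.png",cv2.resize(c["image"][:,:,::-1],(800,600),interpolation=cv2.INTER_CUBIC))
    print(n,{k:v for k,v in c.items() if k!="image"})
E
```

```text
pics
{'time_s': 0.0, 'joints': array([ 1.04340005e+00,  1.24497578e-01,  1.65167023e+00, -3.06482368e-06,
        1.36750357e+00, -8.26001180e-02]), 'qd': array([-8.36312360e-04, -1.34480520e-05, -4.06056773e-04,  1.48832297e-05,
        2.18521783e-03, -7.63966004e-05]), 'joint_efforts': array([-1.03089322e-03, -4.23590219e+01, -3.65458918e+01, -1.18062612e-04,
        6.79940509e-03,  1.17092597e-05]), 'tool_pos': array([279.42292032, 586.25674267, 255.06006665]), 'tcp_rot': array([-3.13952077e+00, -1.68517466e-04,  2.69679694e+00]), 'ft_force': array([-0.39791987,  0.07730827, -0.39375281]), 'moment': array([-0.00839376, -0.03018578, -0.02250493]), 'gripper_force': 0.0, 'gripper_width': 85.23936646174442}
side {'fx': 474.21741423543665, 'fy': 474.21741423543665, 'cx': 257.4539758973301, 'cy': 191.98607898720275, 'rvec': array([ 2.00473766, -0.17810864,  0.12666701]), 'tvec': array([-556.26054703,  141.47308937, 1511.48590868])}
top {'fx': 365.6783710722539, 'fy': 365.6783710722539, 'cx': 259.60911320490095, 'cy': 195.4483951157307, 'rvec': array([ 2.18369192, -2.12903113,  0.15851868]), 'tvec': array([ -24.37939854,  545.71745933, 1064.54089641])}
```

View pics/top0.png

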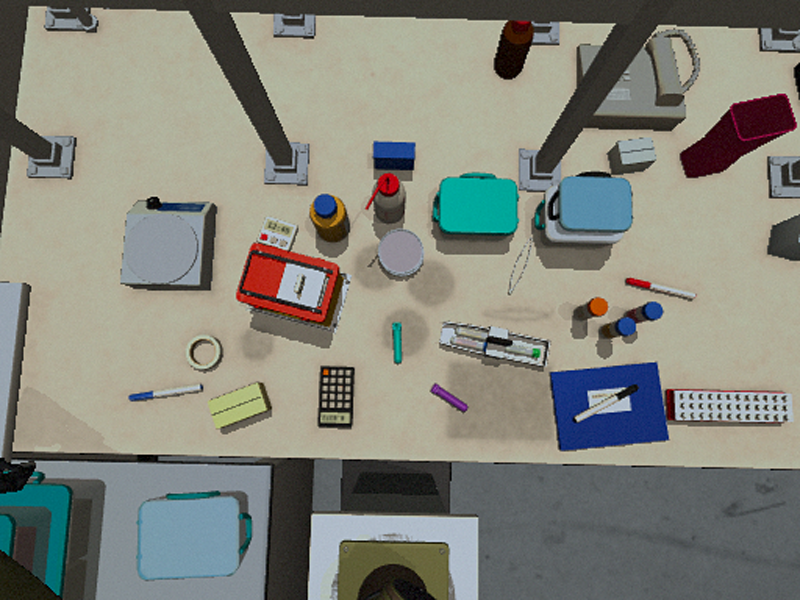

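View pics/side0.png

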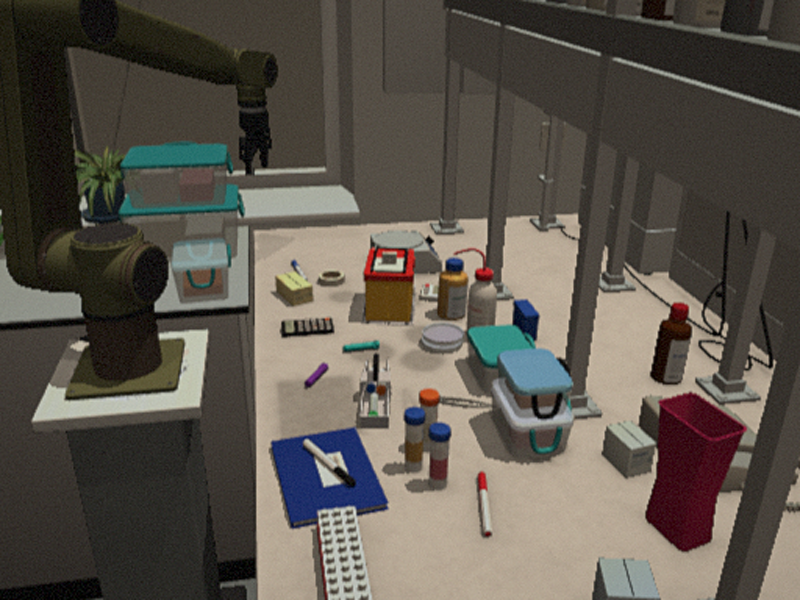

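The top view shows the bin at (290,285), with its shutter at the right-hand (-x, world -y) end, and the tray at (495,343). The bystanders are clear of both. I'll enlarge both objects next.

```bash
cat > h.py <<'E'
import numpy as np,cv2
from station import r
from scipy.spatial.transform import Rotation as R
def ray(c,u,v):
    Rm=cv2.Rodrigues(c["rvec"])[0];d=Rm.T@np.array([(u-c["cx"])/c["fx"],(v-c["cy"])/c["fy"],1]);return -Rm.T@c["tvec"],d
def at(c,u,v,z):
    o,d=ray(c,u,v);return o+d*(z-o[2])/d[2]
def proj(c,P):
    return cv2.projectPoints(np.array(P,float).reshape(-1,3),c["rvec"],c["tvec"],np.array([[c["fx"],0,c["cx"]],[0,c["fy"],c["cy"]],[0,0,1]]),None)[0].reshape(-1,2)
def tool():
    s=r.observe();return s["tool_pos"],R.from_euler("xyz",s["tcp_rot"])
E
python3 - <<'E'
from h import *
c=r.camera("top")["image"][:,:,::-1];s=r.camera("side")["image"][:,:,::-1]
a=cv2.resize(c[145:245,145:361],None,fx=3.7,fy=3.7,interpolation=cv2.INTER_CUBIC)
b=cv2.resize(s[150:280,225:265],None,fx=1,fy=1)
b=cv2.resize(s[150:280,215:335],None,fx=1.7,fy=1.7,interpolation=cv2.INTER_CUBIC)
cv2.imwrite("pics/t1.png",a);print(a.shape)
b=cv2.resize(s[155:275,220:280],None,fx=5,fy=5,interpolation=cv2.INTER_CUBIC);cv2.imwrite("pics/s1.png",b)
E
```

```text
(370, 799, 3)
```

View pics/t1.png

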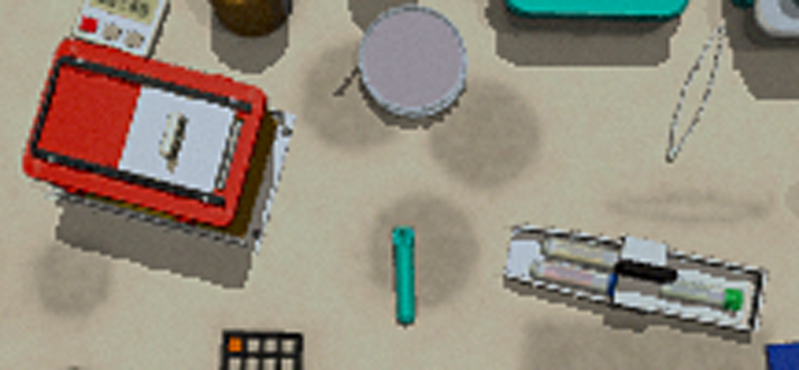

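View pics/s1.png

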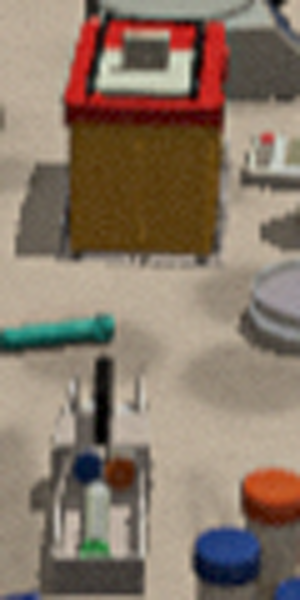

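The crop shows the lid corners at (62,40), (267,88), (235,225) and (24,175), and the tray grip top at about (646,271). The spout is the left end, with the green cap at the back on the right. The side crop agrees.

Run:
```python
from h import *
np.set_printoptions(precision=1,suppress=True)
c=r.camera("top");s=r.camera("side")
f=lambda x,y,z:at(c,145+(x+.5)/3.7-.5,145+(y+.5)/3.7-.5,z)
g=lambda x,y,z:at(s,220+(x+.5)/5-.5,155+(y+.5)/5-.5,z)
print("cam",ray(c,0,0)[0],ray(s,0,0)[0])
L=[f(*p,120) for p in((62,40),(267,88),(235,225),(24,175))];L=np.array(L);print(L)
ctr=L.mean(0);d=L[0]+L[3]-L[1]-L[2];print("bin ctr",ctr,"yaw",np.degrees(np.arctan2(d[1],d[0])),np.linalg.norm(L[0]-L[1]),np.linalg.norm(L[1]-L[2]))
print("bin side corners",[g(*p,120) for p in((68,113),(228,120),(210,22),(85,22))])
print("shutter fin top",f(175,138,153),"side",g(147,35,153.5))
T=np.array([f(763,270,25),f(752,333,25),f(505,285,25),f(515,228,25)]);print(T)
d=T[2]+T[3]-T[0]-T[1];print("tray ctr",T.mean(0),"yaw",np.degrees(np.arctan2(d[1],d[0])),np.linalg.norm(d)/2)
print("grip top",f(612,266,86),f(678,274,86),f(646,271,86),"side",g(103,362,86))
for n,p in dict(calc=(262,345),).items(): print(n,f(*p,12))
print("bluebottle etc",at(c,400*.64,252*.64,25),at(c,328*.64,205*.64,80),at(c,390*.64,185*.64,200), at(c,340*.64,395*.64,12),at(c,397*.64,340*.64,10),at(c,278*.64,235*.64,20))
p,q=tool();print(p,q.as_matrix());print(cv2.Rodrigues(r.camera("wrist")["mount"][:3,:3])[0].T, r.camera("wrist")["mount"][:3,3])
```

```text
cam [ 397.3    0.1 1128.6] [  301.1 -1385.7   776.6]
[[641.2 269.5 120. ]
 [608.3 112.3 120. ]
 [503.2 132.  120. ]
 [536.8 291.7 120. ]]
bin ctr [572.4 201.4 120. ] yaw 78.13380599526813 160.6467850690261 106.91000349187726
bin side corners [array([500.7, 118.6, 120. ]), array([608.3,  88.7, 120. ]), array([631.6, 274.5, 120. ]), array([537.4, 289.6, 120. ])]
shutter fin top [562.4 174.2 153. ] side [565.4 171.8 153.5]
[[ 487.3 -288.8   25. ]
 [ 435.7 -279.4   25. ]
 [ 469.7  -77.5   25. ]
 [ 516.6  -85.    25. ]]
tray ctr [ 477.3 -182.7   25. ] yaw 81.13264548963005 205.27138142831373
grip top [ 482.4 -155.8   86. ] [ 477.6 -206.9   86. ] [ 479.2 -182.1   86. ] side [ 480.8 -173.8   86. ]
calc [416.4 119.8  12. ]
bluebottle etc [653.9   3.1  25. ] [728.3 141.6  80. ] [728.3  22.5 200. ] [371.9 111.5  12. ] [481.    4.4  10. ] [682.9 246.1  20. ]
[279.6 586.6 255.9] [[-0.9  0.4 -0. ]
 [ 0.4  0.9 -0. ]
 [ 0.  -0.  -1. ]]
[[-0.3 -0.3  1.6]] [  84.6   -0.1 -118.1]
```

```bash
M="-17.4 -10.1 0.6 1"; python3 -m crank '0 0 -1.7 -17.4 -10.1 0.6 1;0 0 -1.7 -17.4 -10.1 0.6 1;0 0 -1.7 -17.4 -10.1 0.6 1;0 0 -1.7 -17.4 -10.1 0.6 1;0 0 -1.7 -17.4 -10.1 0.6 1;0 0 -1.7 -17.4 -10.1 0.6 1;0 0 -1.7 -17.4 -10.1 0.6 1;0 0 -1.7 -17.4 -10.1 0.6 1;0 0 -1.7 -17.4 -10.1 0.6 1;0 0 -1.7 -17.4 -10.1 0.6 1'
python3 -m crank '0 0 0 0 0 0 1;0 0 0 0 0 0 1;0 0 0 0 0 0 1'
python3 - <<'E'
from h import *
print(r.observe())
c=r.camera("wrist");cv2.imwrite("pics/w1.png",cv2.resize(c["image"][:,:,::-1],(800,600),interpolation=cv2.INTER_CUBIC));print(c)
E
```

```text
time_s: 1.4
tool_pos: [562.5, 172.8, 241.7]
tcp_rot: [3.141, 0.001, 2.934]
ft_force: [0.9, 0.5, 0.3]
gripper_width: 85.3
gripper_force: 0.0
time_s: 1.7
tool_pos: [561.2, 175.4, 241.4]
tcp_rot: [3.141, -0.0, 2.935]
ft_force: [-0.9, -0.3, 0.2]
gripper_width: 85.3
gripper_force: 0.0
{'time_s': 1.7, 'joints': array([ 2.11526990e-01, -2.03071048e-03,  1.80731409e+00,  4.17059539e-04,
        1.33655630e+00, -1.15270477e+00]), 'qd': array([ 0.01979216, -0.00599625,  0.00383477, -0.002123  , -0.00333985,
       -0.00297527]), 'joint_efforts': array([-8.91446806e-01, -3.59063208e+01, -3.63372803e+01, -3.42228985e-02,
       -9.42307612e-03,  2.13850093e-03]), 'tool_pos': array([561.16519769, 175.43007329, 241.40925465]), 'tcp_rot': array([ 3.14132225e+00, -3.90466819e-04,  2.93493129e+00]), 'ft_force': array([-0.87320042, -0.28800794,  0.20209447]), 'moment': array([-0.01678121, -0.00255469,  0.02733785]), 'gripper_force': 0.0, 'gripper_width': 85.25843940696222}
{'image': array([[[192, 183, 167],
        [192, 183, 169],
        [192, 183, 167],
        ...,
        [192, 179, 164],
       
[... 669 characters left out ...]
     [ 20,  21,  20],
        [ 21,  21,  20]],

       [[ 21,  21,  21],
        [ 18,  19,  19],
        [ 20,  19,  20],
        ...,
        [ 21,  21,  21],
        [ 20,  20,  20],
        [ 20,  20,  21]]], shape=(384, 512, 3), dtype=uint8), 'fx': 290.2633297140197, 'fy': 290.2633297140197, 'cx': 259.7176415503319, 'cy': 194.29587766415503, 'mount': array([[ 3.58261319e-04, -9.44057689e-01, -3.29780156e-01,
         8.46376488e+01],
       [ 9.99999888e-01,  4.40394209e-04, -1.74347243e-04,
        -1.63808039e-01],
       [ 3.09827126e-04, -3.29780056e-01,  9.44057741e-01,
        -1.18147131e+02],
       [ 0.00000000e+00,  0.00000000e+00,  0.00000000e+00,
         1.00000000e+00]])}
```

View pics/w1.png

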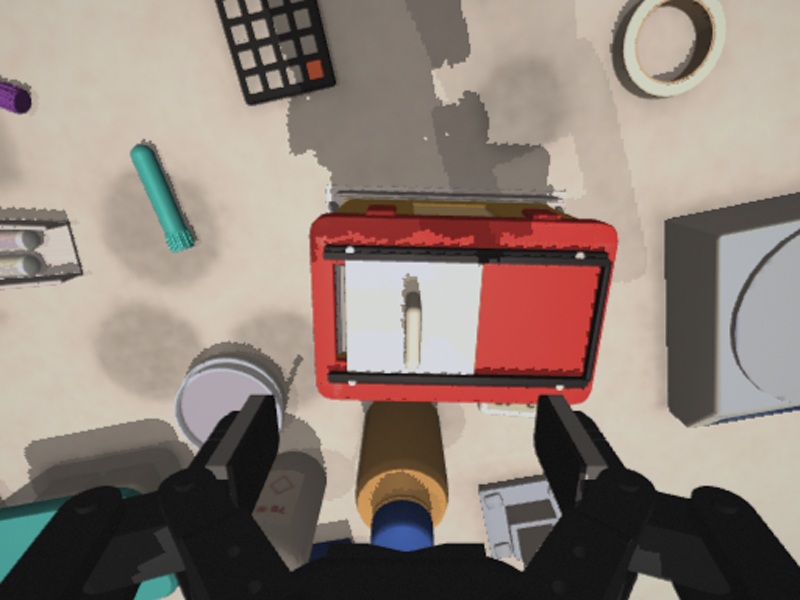

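The wrist view shows the shutter plate at x 345-480 and the fin top from (414,307) to (412,368). The lid corners are at (311,222), (617,225), (590,398) and (322,398).

```bash
cat >> h.py <<'E'
def wr(c,P,q,u,v,z):
    M=c["mount"];d=M[:3,:3]@np.array([(u-c["cx"])/c["fx"],(v-c["cy"])/c["fy"],1]);o=P+q.apply(M[:3,3]);d=q.apply(d);return o+d*(z-o[2])/d[2]
E
python3 - <<'E'
from h import *
np.set_printoptions(precision=1,suppress=True)
p,q=tool();c=r.camera("wrist");f=lambda x,y,z:wr(c,p,q,(x+.5)*.64-.5,(y+.5)*.64-.5,z)
F=f(413,307,153.5),f(412,369,153.5);m=(F[0]+F[1])/2;print("fin",F,m)
print("plate",f(345,318,124.5),f(478,318,124.5))
L=np.array([f(311,222,120),f(617,225,120),f(590,400,120),f(318,400,120)]);print(L,L.mean(0))
A=np.array([f(335,252,126),f(608,256,126)]);B=np.array([f(333,376,126),f(585,381,126)])
for a in(A,B):
    d=a[1]-a[0];print(a,np.degrees(np.arctan2(d[1],d[0])),np.linalg.norm(d))
print("tool delta to fin",q.inv().apply(m-p), "tray lip",f(75,223,25),f(82,275,25))
E
```

```text
fin (array([550.9, 181.1, 153.5]), array([583.5, 174. , 153.5])) [567.2 177.6 153.5]
plate [559.7 141.2 124.5] [574.8 213.5 124.5]
[[505.2 136.1 120. ]
 [539.6 293.7 120. ]
 [643.  272.1 120. ]
 [609.4 111.1 120. ]] [574.3 203.3 120. ]
[[522.2 145.6 126. ]
 [553.6 285.7 126. ]] 77.36822715837731 143.5634792029375
[[592.6 125.9 126. ]
 [625.6 268.2 126. ]] 76.94872560181521 146.03625664935714
tool delta to fin [-5.6  3.  88. ] tray lip [481.1 -56.6  25. ] [519.1 -68.8  25. ]
```

```bash
python3 -m crank '0 0 0.1 -0.22 0.12 1.2 1;0 0 0.1 -0.22 0.12 2.4 1;0 0 0.1 -0.22 0.12 3.2 1;0 0 0.1 -0.22 0.12 3.4 1;0 0 0.1 -0.22 0.12 3.4 1;0 0 0.1 -0.22 0.12 3.4 -1;0 0 0.1 -0.22 0.12 3.4 -1;0 0 0.1 -0.22 0.12 3.4 -1;0 0 0.1 -0.22 0.12 3.4 -1;0 0 0.1 -0.22 0.12 3.4 -1' 30
python3 -m crank '0 0 0 0 0 0 -1;0 0 0 0 0 0 -1'; python3 -c "
from h import *;print(r.observe()['tcp_rot'])"
```

```text
time_s: 2.8
tool_pos: [567.8, 176.4, 156.9]
tcp_rot: [3.141, 0.001, 2.92]
ft_force: [0.6, -0.1, -0.7]
gripper_width: 12.0
gripper_force: 0.0
time_s: 3.0
tool_pos: [567.8, 176.5, 156.9]
tcp_rot: [3.141, 0.0, 2.92]
ft_force: [-1.0, 0.1, 2.3]
gripper_width: 7.4
gripper_force: 32.2
[3.14120235e+00 3.38740152e-04 2.91960163e+00]
```

```bash
python3 -m crank '0 0 0 0 0.5 0 -1;0 0 0 0 1 0 -1;0 0 0 0 1.5 0 -1;0 0 0 0 2 0 -1;0 0 0 0 2.2 0 -1;0 0 0 0 2.3 0 -1;0 0 0 0 2.3 0 -1'
python3 -m crank '0 0 0 0 0.08 0 -1;0 0 0 0 0.14 0 -1;0 0 0 0 0.2 0 -1;0 0 0 0 0.2 0 -1'
```

```text
time_s: 3.7
tool_pos: [581.2, 233.5, 156.9]
tcp_rot: [3.139, 0.002, 2.92]
ft_force: [4.8, 0.7, 2.3]
gripper_width: 7.2
gripper_force: 32.3
time_s: 4.1
tool_pos: [582.0, 237.0, 156.9]
tcp_rot: [3.141, 0.002, 2.92]
ft_force: [4.7, -1.9, 3.0]
gripper_width: 7.4
gripper_force: 32.4
```

```bash
python3 -m crank '0 0 0 0 0.06 0 -1;0 0 0 0 0.12 0 -1;0 0 0 0 0.12 0 -1'; python3 -m crank '0 0 0 0 0.06 0 -1;0 0 0 0 0.12 0 -1;0 0 0 0 0.12 0 -1'
```

```text
time_s: 4.4
tool_pos: [582.1, 237.4, 156.9]
tcp_rot: [-3.136, 0.0, 2.92]
ft_force: [0.4, -10.8, 7.4]
gripper_width: 6.9
gripper_force: 32.9
time_s: 4.7
tool_pos: [582.2, 237.7, 156.8]
tcp_rot: [-3.129, -0.001, 2.92]
ft_force: [-2.4, -19.8, 10.0]
gripper_width: 7.3
gripper_force: 33.4
```

```bash
python3 -m crank '0 0 0 0 -0.22 0 -1;0 0 0 0 -0.22 0 0.2;0 0 0 0 -0.22 0 0.2;0 0 0 0 -0.22 0 0.2;0 0 0 0 -0.22 -1 0.2;0 0 0 0 -0.22 -3 1;0 0 0 0 -0.22 -5 1;0 0 0 0 -0.22 -5 1'
python3 - <<'E'
from h import *
p,q=tool();print(p,q.inv().apply(np.array([479,-182,260])-p)/25,q.as_matrix()[:,1])
E
```

```text
time_s: 5.5
tool_pos: [584.4, 239.7, 291.1]
tcp_rot: [3.134, 0.012, 2.921]
ft_force: [1.2, 0.5, 0.3]
gripper_width: 85.5
gripper_force: 0.0
[584.3752182  239.67117056 291.10373755] [  0.44125704 -17.38924838   1.10637296] [0.21850217 0.97580673 0.00761738]
```

```bash
python3 -m crank '0 0 10.8 0.4 -17.4 1.1 1;0 0 10.8 0.4 -17.4 1.1 1;0 0 10.8 0.4 -17.4 1.1 1;0 0 10.8 0.4 -17.4 1.1 1;0 0 10.8 0.4 -17.4 1.1 1;0 0 10.8 0.4 -17.4 1.1 1;0 0 10.8 0.4 -17.4 1.1 1;0 0 10.8 0.4 -17.4 1.1 1;0 0 10.8 0.4 -17.4 1.1 1;0 0 10.8 0.4 -17.4 1.1 1'
python3 -m crank '0 0 0 0 0 0 1;0 0 0 0 0 0 1;0 0 0 0 0 0 1'
python3 - <<'E'
from h import *
s=r.observe();print(s["joints"],s["tcp_rot"])
c=r.camera("wrist");cv2.imwrite("pics/w2.png",cv2.resize(c["image"][:,:,::-1],(800,600),interpolation=cv2.INTER_CUBIC))
E
```

```text
time_s: 6.5
tool_pos: [474.8, -187.1, 252.8]
tcp_rot: [-3.14, 0.0, 1.409]
ft_force: [1.1, -0.1, 0.6]
gripper_width: 85.4
gripper_force: 0.0
time_s: 6.8
tool_pos: [476.4, -183.3, 253.7]
tcp_rot: [-3.141, -0.0, 1.424]
ft_force: [-0.2, 0.3, 0.9]
gripper_width: 85.4
gripper_force: 0.0
[-4.72633573e-01 -1.88375525e-01  1.95915858e+00  1.87603706e-04
  1.37118711e+00 -3.25753367e-01] [-3.14129384e+00 -2.95007570e-04  1.42387884e+00]
```

View pics/w2.png

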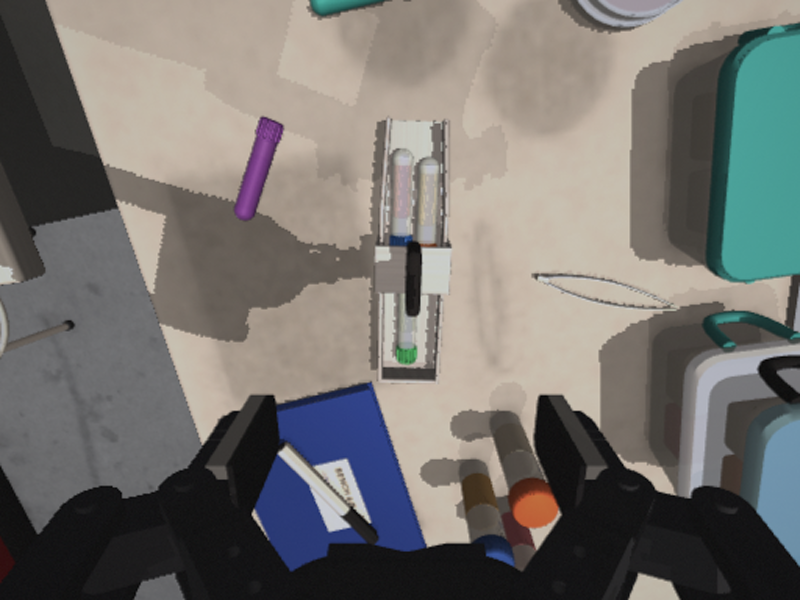

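The grip fin spans (413,243) to (413,316), with its back end on top. The spout is at rows ~121 and the tray back at row ~381, columns 378-437.

Run:
```python
from h import *
np.set_printoptions(precision=1,suppress=True)
p,q=tool();c=r.camera("wrist");f=lambda x,y,z:wr(c,p,q,(x+.5)*.64-.5,(y+.5)*.64-.5,z)
print("rim back",f(378,381,25),f(438,381,25),"front rim",f(388,119,25),f(450,119,25),"floor front",f(389,121,3),f(446,121,3))
a=(f(378,381,25)+f(438,381,25))/2;b=(f(388,119,25)+f(450,119,25))/2;d=b-a
print("ctr",(a+b)/2,np.degrees(np.arctan2(d[1],d[0])),np.linalg.norm(d))
print("grip",f(413,316,86),f(413,243,46),f(413,250,86))
t=f(413,313,86)
yaw=np.arctan2(d[1],d[0]);x=np.array([np.cos(yaw),np.sin(yaw),0])
G=t+23*x;print("G",G,"delta",q.inv().apply(G-p)/25)
print(np.degrees(yaw))
```

```text
rim back [ 437.5 -285.2   25. ] [ 488.6 -292.8   25. ] front rim [479.4 -79.9  25. ] [522.9 -86.4  25. ] floor front [479.3 -80.2   3. ] [521.9 -86.5   3. ]
ctr [ 482.1 -186.1   25. ] 79.52310117878454 209.36719588264307
grip [ 478.2 -207.4   86. ] [ 484.7 -166.3   46. ] [ 484.6 -162.6   86. ]
G [ 482.7 -182.7   86. ] delta [0.1 0.2 6.7]
79.52310117878454
```

```bash
python3 -m crank '0 0 0.2 0 0.24 1.8 1;0 0 0.2 0 0.24 3.6 1;0 0 0.2 0 0.24 5.4 1;0 0 0.2 0 0.24 6.6 1;0 0 0.2 0 0.24 7 1;0 0 0.2 0 0.24 7 1;0 0 0.2 0 0.24 7 -1;0 0 0.2 0 0.24 7 -1;0 0 0.2 0 0.24 7 -1;0 0 0.2 0 0.24 7 -1' 80
python3 -m crank '0 0 0 0 0 0 -1;0 0 0 0 0 0 -1;0 0 0 0 0 0 -1;0 0 0 0 0 0 -1'
python3 -m crank '0 0 0 0 0 -0.2 -1;0 0 0 0 0 -0.6 -1;0 0 0 0 0 -1 -1;0 0 0 0 0 -1 -1;0 0 0 0 0 -1 -1'
python3 - <<'E'
from h import *
s=r.observe();print(s["joints"],s["tcp_rot"],s["moment"],s["tool_pos"])
w=r.camera("wrist")["image"][:,:,::-1];d=r.camera("side")["image"][:,:,::-1]
cv2.imwrite("pics/w3.png",cv2.resize(np.hstack([w[:,120:400],d[130:300,190:310].repeat(2,0).repeat(2,1)[:384].copy() if 0 else cv2.resize(d[130:300,190:310],(271,384))]),None,fx=1.4,fy=1.4))
E
```

```text
time_s: 7.9
tool_pos: [482.9, -185.5, 80.3]
tcp_rot: [3.139, 0.001, 1.392]
ft_force: [-0.4, -0.1, 0.4]
gripper_width: 28.2
gripper_force: 0.0
time_s: 8.3
tool_pos: [482.2, -185.2, 79.4]
tcp_rot: [3.142, 0.0, 1.392]
ft_force: [-2.1, 0.0, 4.3]
gripper_width: 8.9
gripper_force: 79.4
time_s: 8.8
tool_pos: [482.4, -185.3, 104.4]
tcp_rot: [3.141, 0.0, 1.392]
ft_force: [-0.0, -0.6, -4.4]
gripper_width: 9.0
gripper_force: 78.1
[-4.70598522e-01 -2.36066332e-02  2.07403540e+00  1.49143124e-05
  1.09010511e+00 -2.92076742e-01] [3.14057492e+00 2.92192691e-04 1.39226751e+00] [ 0.06073839  0.01096743 -0.03938946] [ 482.37942034 -185.25482397  104.44140265]
```

View pics/w3.png

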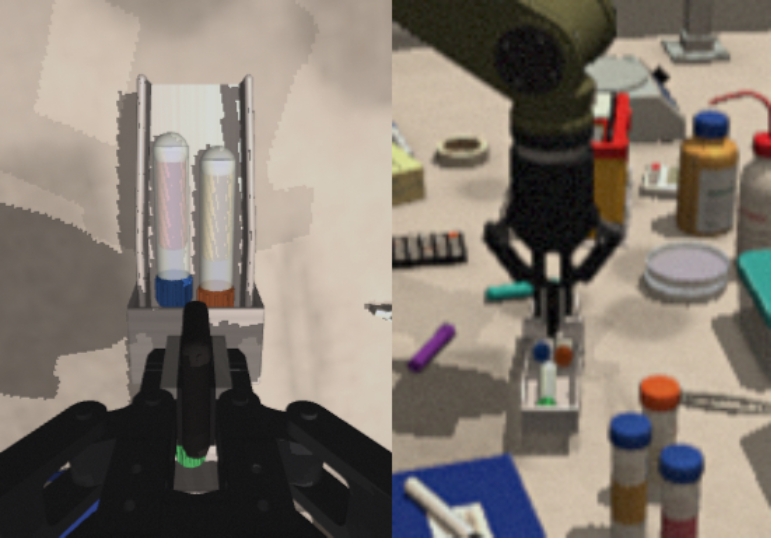

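The tray is lifted level and all three tubes are in place. The spout's floor edge is at crop row 83, columns 155-247. I'll work out the tipping poses next.

```bash
cat > plan.py <<'E'
from h import *
np.set_printoptions(precision=2,suppress=True)
port=np.array([566.3,167,120]);yaw=np.radians(77.2)
def target(th,inside,clear,LIP):
    t=np.radians(th);B=R.from_euler("z",yaw)
    x=np.array([np.cos(t),0,-np.sin(t)]);z=np.array([-np.sin(t),0,-np.cos(t)]);y=np.cross(z,x)
    q=B*R.from_matrix(np.c_[x,y,z])
    lip=np.array([-33,0,0])+inside*x-clear*z
    return port+B.apply(lip)-q.apply(LIP),q
def row(p0,q0,p,q):
    return np.r_[np.degrees((q0.inv()*q).as_rotvec())/8,q0.inv().apply(p-p0)/25]
E
python3 - <<'E'
from plan import *
c=r.camera("wrist");M=c["mount"]
def tl(u,v,z):
    d=M[:3,:3]@np.array([(u-c["cx"])/c["fx"],(v-c["cy"])/c["fy"],1]);return M[:3,3]+d*(z-M[2,3])/d[2]
a,b=tl(120+155/1.4,83/1.4,76.4),tl(120+247/1.4,83/1.4,76.4);print(a,b,(a+b)/2)
a,b=tl(120+175/1.4,306/1.4,33),tl(120+130/1.4,308/1.4,33);print("bridge",a,b,tl(120+263/1.4,307/1.4,33))
LIP=np.array([(a+b)[0]*0+105,0,79.4])
p0,q0=tool()
for th,i,cl in((8,-40,40),(8,-15,4),(8,52,4),(38,52,3)): 
    p,q=target(th,i,cl,LIP);print(th,i,p,row(p0,q0,p,q))
E
```

```text
[104.26 -17.24  76.4 ] [104.28  22.9   76.4 ] [104.27   2.83  76.4 ]
bridge [17.47 -7.9  33.  ] [ 16.58 -26.2   33.  ] [17.02 27.83 33.  ]
8 -40 [530.86  11.   258.42] [ 0.02 -1.    0.32  8.06  0.53 -6.2 ]
8 -15 [535.23  30.26 219.29] [ 0.02 -1.    0.32  8.85  0.57 -4.63]
8 52 [549.93  94.96 209.96] [ 0.02 -1.    0.32 11.5   0.69 -4.26]
38 52 [560.98 143.56 217.56] [ 0.1  -4.75  0.31 13.5   0.78 -4.56]
```

```bash
python3 -m crank '0 0 0 0 0 -0.3 -1;0 0 0 0 0 -0.9 -1;0 0 0 0 0 -1.7 -1;0 0 0 0 0 -2.6 -1;0 0 0 0 0 -3.5 -1;0 0 0 0 0 -4.4 -1;0 0 0 0 0 -5.2 -1;0 0 0 0 0 -5.8 -1;0 0 0 0 0 -6.1 -1;0 0 0 0 0 -6.2 -1'
python3 -m crank '0 0 0.03 0.2 0.05 0 -1;0 0 0.06 0.6 0.1 0 -1;0 0 0.1 1.2 0.15 0 -1;0 0 0.15 2 0.2 0 -1;0 0 0.2 2.9 0.25 0 -1;0 0 0.25 3.8 0.3 0 -1;0 0 0.3 4.7 0.35 0 -1;0 0 0.3 5.5 0.4 0 -1;0 0 0.3 6.2 0.45 0 -1;0 0 0.3 6.8 0.45 0 -1'
python3 -m crank '0 0 0 0.5 0 0 -1;0 0 0 0.9 0 0 -1;0 0 0 1.15 0 0 -1;0 0 0 1.25 0 0 -1;0 0 0 1.25 0 0 -1;0 0 0 1.25 0 0 -1'
python3 - <<'E'
from plan import *
LIP=np.array([104.5,2,79.4]);p0,q0=tool();print(p0,r.observe()["joints"])
for th,i,cl in((8,-40,30),(8,-15,4),(8,52,4),(38,52,3)): 
    p,q=target(th,i,cl,LIP);print(th,i,p,row(p0,q0,p,q))
w=r.camera("wrist")["image"][:,:,::-1];d=r.camera("top")["image"][:,:,::-1]
cv2.imwrite("pics/w4.png",np.hstack([cv2.resize(w,(533,400)),cv2.resize(d[120:270,140:240],(267,400))]))
E
```

```text
time_s: 9.95
tool_pos: [482.4, -185.3, 260.2]
tcp_rot: [3.14, 0.001, 1.392]
ft_force: [0.5, 0.1, -5.8]
gripper_width: 8.7
gripper_force: 78.1
time_s: 10.95
tool_pos: [523.1, -18.0, 257.6]
tcp_rot: [-3.139, -0.0, 1.351]
ft_force: [-0.2, 0.4, -4.8]
gripper_width: 8.5
gripper_force: 78.1
time_s: 11.55
tool_pos: [530.2, 10.3, 259.0]
tcp_rot: [3.142, 0.0, 1.35]
ft_force: [-0.4, 0.7, -3.7]
gripper_width: 8.7
gripper_force: 78.1
[530.18  10.26 258.97] [-0.08 -0.15  1.91 -0.    1.37  0.14]
8 -40 [528.71  10.57 248.45] [ 0.   -1.    0.02 -0.   -0.06  0.42]
8 -15 [533.39  31.19 219.22] [ 0.   -1.    0.02  0.85 -0.06  1.59]
8 52 [548.09  95.88 209.89] [ 0.   -1.    0.02  3.5  -0.05  1.96]
38 52 [559.11 144.39 217.25] [ 0.01 -4.75  0.02  5.49 -0.05  1.67]
```

View pics/w4.png

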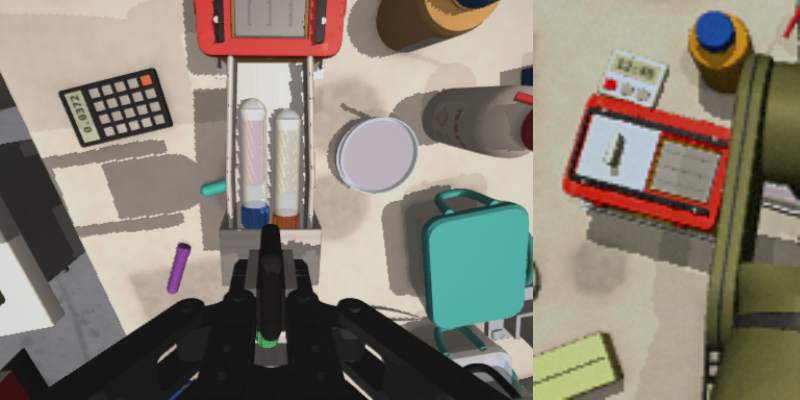

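Laterally aligned: the lip centre is at column 271 and the rail midpoint at 270. The tubes haven't moved.

```bash
python3 -m crank '0 -0.03 0 0.03 0 0.05 -1;0 -0.1 0 0.09 -0.01 0.16 -1;0 -0.2 0 0.17 -0.01 0.32 -1;0 -0.33 0 0.28 -0.02 0.53 -1;0 -0.48 0 0.41 -0.03 0.76 -1;0 -0.62 0 0.53 -0.04 0.99 -1;0 -0.76 0 0.65 -0.05 1.21 -1;0 -0.88 0 0.75 -0.05 1.4 -1;0 -0.96 0 0.82 -0.05 1.53 -1;0 -1 0 0.85 -0.05 1.59 -1'
python3 -m crank '0 0 0 0 0 0 -1;0 0 0 0 0 0 -1'
python3 - <<'E'
from plan import *
LIP=np.array([104.5,2,79.4]);p0,q0=tool();print(p0)
for th,i,cl in((8,-15,4),(8,52,4),(38,52,3)): 
    p,q=target(th,i,cl,LIP);print(th,i,p,row(p0,q0,p,q))
s=r.camera("side")["image"][:,:,::-1]
cv2.imwrite("pics/s2.png",cv2.resize(s[130:250,200:320],(600,600),interpolation=cv2.INTER_CUBIC))
E
```

```text
time_s: 12.65
tool_pos: [533.6, 32.0, 218.6]
tcp_rot: [-3.141, 0.14, 1.351]
ft_force: [-0.1, 0.1, -4.4]
gripper_width: 8.8
gripper_force: 78.1
time_s: 12.85
tool_pos: [533.8, 31.6, 219.4]
tcp_rot: [3.141, 0.14, 1.35]
ft_force: [0.3, 0.5, -4.4]
gripper_width: 8.8
gripper_force: 78.1
[533.81  31.59 219.44]
8 -15 [533.39  31.19 219.22] [ 0.01 -0.    0.02 -0.02 -0.01  0.01]
8 52 [548.09  95.88 209.89] [ 0.01 -0.    0.02  2.66 -0.01  0.01]
38 52 [559.11 144.39 217.25] [ 0.01 -3.75  0.02  4.59  0.   -0.56]
```

View pics/s2.png

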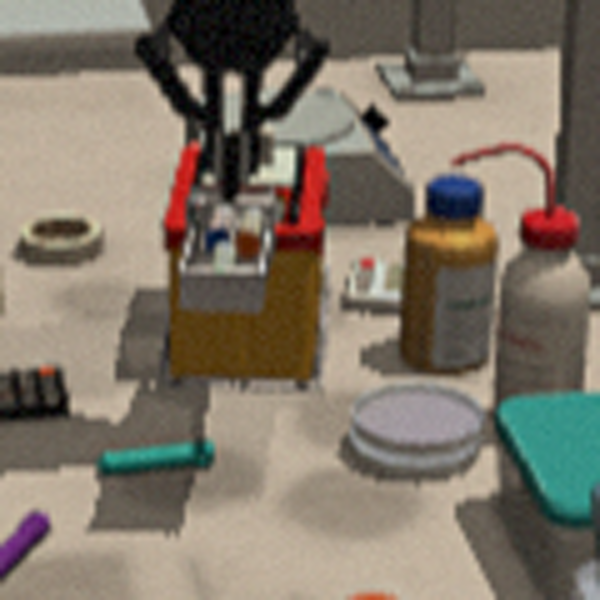

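The tray hovers just short of the port, lined up and with the tubes inside. Inserting along the tray axis.

```bash
python3 -m crank '0 0 0 0.1 0 0 -1;0 0 0 0.3 0 0 -1;0 0 0 0.6 0 0 -1;0 0 0 0.95 0 0 -1;0 0 0 1.35 0 0 -1;0 0 0 1.75 0 0 -1;0 0 0 2.1 0 0 -1;0 0 0 2.38 0 0 -1;0 0 0 2.56 0 0 -1;0 0 0 2.65 0 0 -1'
python3 -m crank '0 0 0 0 0 0 -1;0 0 0 0 0 0 -1'
python3 - <<'E'
from plan import *
LIP=np.array([104.5,2,79.4]);p0,q0=tool();print(p0)
for th,i,cl in((8,52,4),(14,52,3),(20,52,2),(26,52,2),(32,52,2),(38,52,2),(41,53,2)): 
    p,q=target(th,i,cl,LIP);print(th,i,p,row(p0,q0,p,q))
E
```

```text
time_s: 13.9
tool_pos: [548.1, 96.2, 209.8]
tcp_rot: [-3.141, 0.14, 1.351]
ft_force: [0.5, 0.1, -4.6]
gripper_width: 8.9
gripper_force: 78.1
time_s: 14.1
tool_pos: [548.0, 95.5, 210.0]
tcp_rot: [3.142, 0.14, 1.35]
ft_force: [-0.4, -0.9, -4.6]
gripper_width: 9.0
gripper_force: 78.1
[547.97  95.51 210.01]
8 52 [548.09  95.88 209.89] [0.   0.   0.02 0.02 0.   0.  ]
14 52 [550.17 105.03 212.65] [ 0.   -0.75  0.02  0.37  0.   -0.16]
20 52 [552.28 114.3  214.45] [ 0.01 -1.5   0.02  0.74  0.   -0.28]
26 52 [554.49 124.05 216.18] [ 0.01 -2.25  0.02  1.12  0.   -0.41]
32 52 [556.73 133.91 216.85] [ 0.01 -3.    0.02  1.52  0.01 -0.49]
38 52 [558.98 143.79 216.47] [ 0.01 -3.75  0.02  1.93  0.01 -0.53]
41 53 [560.26 149.44 215.22] [ 0.01 -4.12  0.02  2.16  0.01 -0.51]
```

```bash
python3 -m crank '0 -0.75 0 0.37 0 -0.16 -1;0 -1.5 0 0.74 0 -0.28 -1;0 -2.25 0 1.12 0 -0.41 -1;0 -3 0 1.52 0 -0.49 -1;0 -3.75 0 1.93 0 -0.53 -1;0 -3.75 0 1.93 0 -0.53 -1;0 -3.75 0 1.93 0 -0.53 -1;0 -3.75 0 1.93 0 -0.53 -1;0 -3.75 0 1.93 0 -0.53 -1;0 -3.75 0 1.93 0 -0.53 -1'
python3 -m crank '0 0 0 0 0 0 -1;0 0 0 0 0 0 -1;0 0 0 0 0 0 -1;0 0 0 0 0 0 -1;0 0 0 0 0 0 -1'
python3 - <<'E'
from plan import *
LIP=np.array([104.5,2,79.4]);p0,q0=tool();print(p0,target(38,52,2,LIP)[0])
s=r.camera("side")["image"][:,:,::-1];w=r.camera("wrist")["image"][:,:,::-1]
cv2.imwrite("pics/s3.png",np.hstack([cv2.resize(s[130:250,200:290],(300,400),interpolation=cv2.INTER_CUBIC),cv2.resize(w[:,60:440],(396,400))]))
E
```

```text
time_s: 15.1
tool_pos: [559.1, 143.3, 217.4]
tcp_rot: [3.14, 0.662, 1.348]
ft_force: [0.8, 0.5, -1.5]
gripper_width: 8.8
gripper_force: 78.7
time_s: 15.6
tool_pos: [558.8, 144.1, 216.3]
tcp_rot: [-3.142, 0.663, 1.35]
ft_force: [0.2, 0.8, -1.6]
gripper_width: 9.0
gripper_force: 78.7
[558.83 144.09 216.33] [558.98 143.79 216.47]
```

View pics/s3.png

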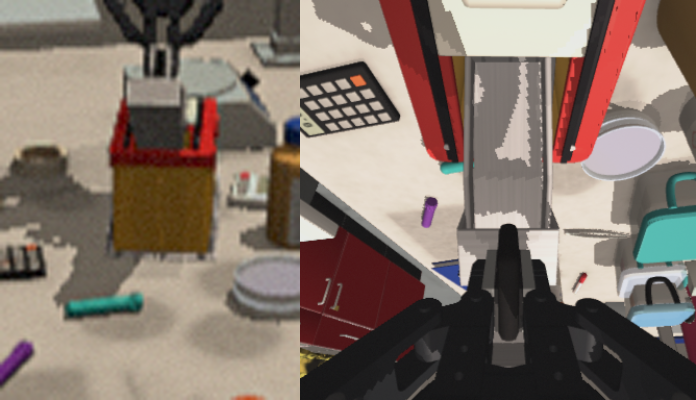

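The visible tray floor is empty. I'll tip a little further to be sure about the green tube, then withdraw and weigh.

Run:
```python
from plan import *
LIP=np.array([104.5,2,79.4]);p0,q0=tool()
for th,i,cl in((46,52,3),(38,52,3),(38,-15,6),(20,-30,25)): 
    p,q=target(th,i,cl,LIP);print(th,i,p,row(p0,q0,p,q))
```

```text
46 52 [562.09 157.5  215.01] [ 0.01 -1.    0.02  0.47  0.01 -0.3 ]
38 52 [559.11 144.39 217.25] [ 0.01  0.    0.02 -0.01  0.01 -0.04]
38 -15 [547.82  94.71 260.87] [ 0.01  0.    0.02 -2.69  0.   -0.16]
20 -30 [536.95  46.83 264.11] [ 0.01  2.25  0.02 -4.32 -0.    0.95]
```

```bash
python3 -m crank '0 -0.5 0 0.23 0 -0.15 -1;0 -1 0 0.47 0 -0.3 -1;0 -1 0 0.47 0 -0.3 -1;0 -1 0 0.47 0 -0.3 -1;0 -1 0 0.47 0 -0.3 -1;0 -1 0 0.47 0 -0.3 -1;0 -0.5 0 0.23 0 -0.17 -1;0 0 0 0 0 -0.04 -1;0 0 0 -0.5 0 -0.06 -1;0 0 0 -1 0 -0.1 -1'
python3 -m crank '0 0 0 -0.6 0 -0.03 -1;0 0 0 -1.2 0 -0.06 -1;0 0 0 -1.7 0 -0.06 -1;0 0 0 -1.7 0 -0.06 -1;0 0 0 -1.7 0 -0.06 -1;0 0 0 -1.7 0 -0.06 -1'
python3 - <<'E'
from plan import *
LIP=np.array([104.5,2,79.4]);p0,q0=tool()
for th,i,cl in((38,-15,6),): print(p0,target(th,i,cl,LIP)[0])
# plan back to level at home spot
q=R.from_euler("xyz",[np.pi,0,1.39]);print(row(p0,q0,np.array([540,40,285]),q),row(p0,q0,np.array([483,-180,285]),q))
for k in range(6): print(r.observe()["ft_force"])
E
```

```text
time_s: 16.7
tool_pos: [554.7, 125.3, 234.9]
tcp_rot: [3.141, 0.664, 1.349]
ft_force: [0.3, -0.0, -1.4]
gripper_width: 8.6
gripper_force: 78.7
time_s: 17.3
tool_pos: [547.5, 94.8, 260.4]
tcp_rot: [-3.14, 0.664, 1.351]
ft_force: [0.4, -0.2, -2.8]
gripper_width: 9.0
gripper_force: 78.6
[547.54  94.75 260.42] [547.82  94.71 260.87]
[-0.1   4.75 -0.27 -2.34  0.18  0.58] [-0.1   4.75 -0.27 -9.5  -0.12  6.18]
[ 0.37 -0.17 -2.76]
[ 0.37 -0.17 -2.76]
[ 0.37 -0.17 -2.76]
[ 0.37 -0.17 -2.76]
[ 0.37 -0.17 -2.76]
[ 0.37 -0.17 -2.76]
```

Weight is now 2.8 N, which is just the tray, so all three tubes are out. Taking it back to the bench.

```bash
python3 -m crank '0 1 0 -0.5 0 0.1 -1;0 2 -0.1 -1.1 0.1 0.3 -1;0 3 -0.15 -1.7 0.1 0.45 -1;-0.1 4 -0.2 -2.4 0.1 0.6 -1;-0.1 4.75 -0.27 -3.6 0.1 1.5 -1;-0.1 4.75 -0.27 -5 0.05 2.6 -1;-0.1 4.75 -0.27 -6.5 0 3.8 -1;-0.1 4.75 -0.27 -8 -0.05 5 -1;-0.1 4.75 -0.27 -9 -0.1 5.8 -1;-0.1 4.75 -0.27 -9.5 -0.1 6.18 -1'
python3 -m crank '0 0 0 0 0 0 -1;0 0 0 0 0 0 -1;0 0 0 0 0 0 -1'
python3 - <<'E'
from plan import *
p0,q0=tool();q=R.from_euler("xyz",[np.pi,0,1.39]);print(p0,row(p0,q0,np.array([482,-184,79.5]),q),r.observe()["ft_force"])
E
```

```text
time_s: 18.3
tool_pos: [482.3, -182.4, 284.7]
tcp_rot: [-3.14, 0.001, 1.388]
ft_force: [1.2, 0.3, -3.2]
gripper_width: 8.9
gripper_force: 78.5
time_s: 18.6
tool_pos: [483.9, -179.0, 285.3]
tcp_rot: [3.141, -0.001, 1.392]
ft_force: [1.0, 0.9, -2.6]
gripper_width: 8.7
gripper_force: 78.5
[ 483.93 -179.04  285.29] [ 0.   -0.    0.01 -0.21 -0.04  8.23] [ 1.03  0.94 -2.59]
```

```bash
python3 -m crank '0 0 0 -0.2 0 1 -1;0 0 0 -0.2 0 2.4 -1;0 0 0 -0.2 0 4 -1;0 0 0 -0.2 0 5.5 -1;0 0 0 -0.2 0 6.7 -1;0 0 0 -0.2 0 7.5 -1;0 0 0 -0.2 0 7.9 -1;0 0 0 -0.2 0 8.1 -1;0 0 0 -0.2 0 8.2 -1;0 0 0 -0.2 0 8.2 -1'
python3 -m crank '0 0 0 0 0 0 -1;0 0 0 0 0 0.03 -1;0 0 0 0 0 0.03 -1'
```

```text
time_s: 19.6
tool_pos: [483.7, -185.3, 81.6]
tcp_rot: [3.139, 0.0, 1.39]
ft_force: [-0.6, -0.5, -2.1]
gripper_width: 8.9
gripper_force: 78.5
time_s: 19.9
tool_pos: [483.1, -185.4, 80.4]
tcp_rot: [3.14, 0.0, 1.39]
ft_force: [-0.1, 0.5, -2.0]
gripper_width: 9.1
gripper_force: 78.5
```

```bash
python3 -m crank '0 0 0 0 0 0.02 -1;0 0 0 0 0 0.04 -1;0 0 0 0 0 0.04 -1'
python3 -m crank '0 0 0 0 0 0 -0.5;0 0 0 0 0 0 0;0 0 0 0 0 0 0.5;0 0 0 0 0 0 1;0 0 0 0 0 0 1;0 0 0 0 0 0 1;0 0 0 0 0 -1 1;0 0 0 0 0 -3 1;0 0 0 0 0 -5 1;0 0 0 0 0 -7 1'
python3 -m crank '0 0 0 0 0 -1.4 1;0 0 0 0 0 -1.4 1;0 0 0 0 0 -1.4 1'
python3 - <<'E'
from plan import *
p0,q0=tool();print(p0,q0.as_euler("xyz"))
yaw=np.radians(77);q=R.from_euler("xyz",[np.pi,0,yaw+np.pi/2])
print(row(p0,q0,np.array([582.2,237.4,290]),q))
w=r.camera("wrist")["image"][:,:,::-1];cv2.imwrite("pics/w5.png",cv2.resize(w,(640,480)))
E
```

```text
time_s: 20.2
tool_pos: [483.0, -185.3, 79.4]
tcp_rot: [3.141, 0.0, 1.39]
ft_force: [-2.2, 0.8, 1.1]
gripper_width: 8.8
gripper_force: 79.3
time_s: 21.2
tool_pos: [482.3, -185.0, 255.4]
tcp_rot: [3.141, -0.0, 1.39]
ft_force: [0.3, 0.0, 0.6]
gripper_width: 85.5
gripper_force: 0.0
time_s: 21.5
tool_pos: [483.0, -185.4, 289.8]
tcp_rot: [3.139, 0.001, 1.39]
ft_force: [-0.2, -0.6, -0.8]
gripper_width: 85.9
gripper_force: 0.0
[ 483.01 -185.35  289.82] [3.14 0.   1.39]
[  0.01   0.02 -10.92  17.35   0.86  -0.01]
```

View pics/w5.png

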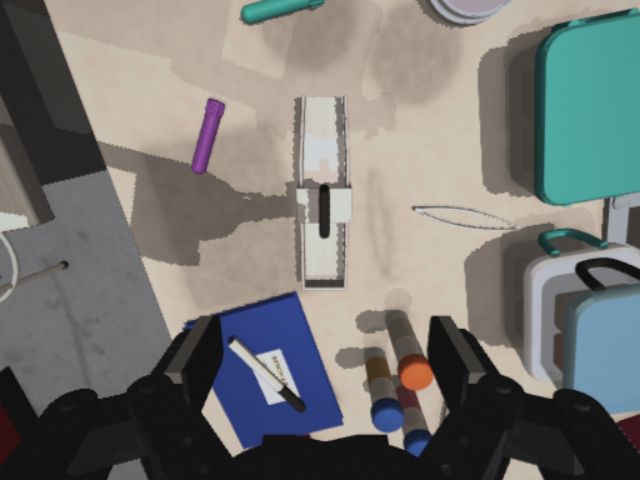

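The tray stands flat and empty, and the tubes nearby are undisturbed. Back to the shutter.

```bash
python3 -m crank '0 0 -10.9 17.35 0.86 0 1;0 0 -10.9 17.35 0.86 0 1;0 0 -10.9 17.35 0.86 0 1;0 0 -10.9 17.35 0.86 0 1;0 0 -10.9 17.35 0.86 0 1;0 0 -10.9 17.35 0.86 0 1;0 0 -10.9 17.35 0.86 0 1;0 0 -10.9 17.35 0.86 0 1;0 0 -10.9 17.35 0.86 0 1;0 0 -10.9 17.35 0.86 0 1'
python3 -m crank '0 0 0 0 0 0 1;0 0 0 0 0 0 1;0 0 0 0 0 0 1;0 0 0 0 0 0 1'
python3 - <<'E'
from plan import *
p0,q0=tool();q=R.from_euler("xyz",[np.pi,0,np.radians(167)]);print(row(p0,q0,np.array([582.2,237.4,157]),q))
E
```

```text
time_s: 22.55
tool_pos: [580.9, 241.3, 284.9]
tcp_rot: [-3.14, -0.004, 2.901]
ft_force: [-0.1, -0.1, -0.2]
gripper_width: 85.3
gripper_force: 0.0
time_s: 22.95
tool_pos: [581.8, 236.7, 288.6]
tcp_rot: [-3.141, 0.001, 2.887]
ft_force: [-0.2, 0.1, -0.2]
gripper_width: 85.3
gripper_force: 0.0
[-0.    0.   -0.2  -0.    0.03  5.26]
```

```bash
python3 -m crank '0 0 -0.2 0 0.03 1.5 1;0 0 -0.2 0 0.03 3 1;0 0 -0.2 0 0.03 4.5 1;0 0 -0.2 0 0.03 5.1 1;0 0 -0.2 0 0.03 5.25 1;0 0 -0.2 0 0.03 5.25 -1;0 0 -0.2 0 0.03 5.25 -1;0 0 -0.2 0 0.03 5.25 -1;0 0 -0.2 0 0.03 5.25 -1;0 0 -0.2 0 0.03 5.25 -1' 30
python3 -m crank '0 0 0 0 0 0 -1;0 0 0 0 0 0 -1;0 0 0 0 0 0 -1'
python3 -m crank '0 0 0 0 -0.5 0 -1;0 0 0 0 -1 0 -1;0 0 0 0 -1.5 0 -1;0 0 0 0 -2 0 -1;0 0 0 0 -2.4 0 -1;0 0 0 0 -2.65 0 -1;0 0 0 0 -2.75 0 -1;0 0 0 0 -2.75 0 -1'
```

```text
time_s: 23.95
tool_pos: [582.6, 238.5, 158.6]
tcp_rot: [3.141, 0.002, 2.918]
ft_force: [-0.2, -0.3, -0.2]
gripper_width: 12.4
gripper_force: 1.1
time_s: 24.25
tool_pos: [582.4, 237.2, 158.6]
tcp_rot: [-3.139, 0.001, 2.917]
ft_force: [-2.1, -4.8, 4.4]
gripper_width: 7.4
gripper_force: 32.0
time_s: 25.05
tool_pos: [566.6, 170.1, 158.6]
tcp_rot: [3.141, 0.001, 2.917]
ft_force: [-4.0, 1.1, 6.7]
gripper_width: 7.2
gripper_force: 32.4
```

```bash
python3 -m crank '0 0 0 0 -0.06 0 -1;0 0 0 0 -0.12 0 -1;0 0 0 0 -0.12 0 -1'; python3 -m crank '0 0 0 0 -0.06 0 -1;0 0 0 0 -0.12 0 -1;0 0 0 0 -0.12 0 -1'
```

```text
time_s: 25.35
tool_pos: [566.0, 167.7, 158.6]
tcp_rot: [3.141, 0.001, 2.917]
ft_force: [-2.6, 1.8, 6.1]
gripper_width: 7.7
gripper_force: 32.3
time_s: 25.65
tool_pos: [565.7, 166.7, 158.6]
tcp_rot: [3.136, 0.001, 2.917]
ft_force: [-0.9, 9.5, 3.4]
gripper_width: 7.3
gripper_force: 32.0
```

```bash
python3 -m crank '0 0 0 0 -0.06 0 -1;0 0 0 0 -0.1 0 -1;0 0 0 0 -0.1 0 -1'; python3 -m crank '0 0 0 0 0.15 0 -1;0 0 0 0 0.15 0 0.2;0 0 0 0 0.15 0 0.2;0 0 0 0 0.15 0 0.2;0 0 0 0 0.15 -1 0.2;0 0 0 0 0.15 -3 1;0 0 0 0 0.15 -5 1;0 0 0 0 0.15 -5 1;0 0 0 0 0.15 -5 1'
python3 - <<'E'
from plan import *
w=r.camera("wrist")["image"][:,:,::-1];cv2.imwrite("pics/w6.png",cv2.resize(w,(640,480)))
E
```

```text
time_s: 25.95
tool_pos: [565.7, 166.4, 158.6]
tcp_rot: [3.131, 0.002, 2.917]
ft_force: [2.3, 17.3, 1.2]
gripper_width: 7.2
gripper_force: 31.8
time_s: 26.85
tool_pos: [566.5, 166.3, 284.6]
tcp_rot: [3.14, 0.004, 2.917]
ft_force: [-0.4, 0.1, -0.6]
gripper_width: 85.5
gripper_force: 0.0
```

View pics/w6.png

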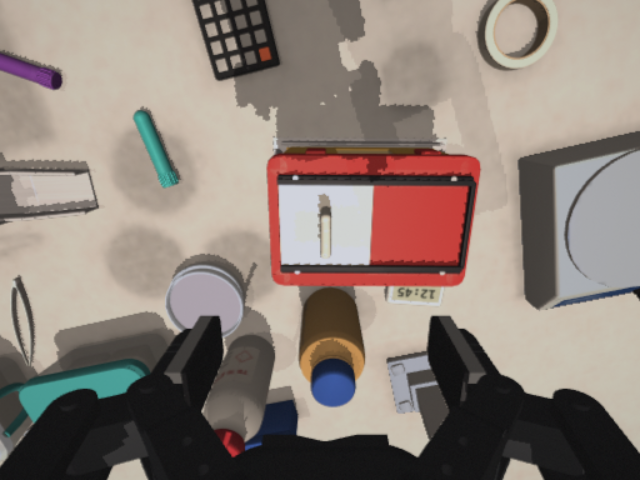

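The shutter is fully shut, with no gap at the rail end at (280,225). The gripper is clear and the bystanders are in place.

```bash
python3 -c "
from station import r
print(r.sign_off())"
```

```text
the job is handed in; nothing more can be done
None
```

The job is handed in after about 27 s: the tray weighed empty after tipping (2.8 N) and was set flat on the bench, the shutter was pushed shut against its stop, and the bystanders I could see in the pictures were undisturbed.

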